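# Hold a guide block against the sprung mounting plate of an assembly jig

## Task

Be the third hand for the fitter: pick up the finned aluminium guide block, set it down in the channel of the black assembly jig with its nose (the end farther from the fin) towards the sprung steel plate, and slide it along the bed until the nose lies flat against the plate and pushes it back with a steady force of about 10 newtons, without ramming it. Only the block may push the plate. Keep that push for a couple of seconds and finish like that, still gripping and pressing the block for the screws to be driven: do not let go, and leave the disc, the jar and the screwdriver where they are.

Things in the scene. Friction and masses are not known exactly. Their poses are not given: they have to be found in the camera images.
- block_fin (a point): Centre of the guide block's upright fin, to grip across its 14 mm thickness (along y); 42 mm above the underside. The fin is 60 long (x) x 14 thick and rises from the foot's top (20 mm) to 60 mm above the underside, on the foot's middle line, set back: its centre is 55 mm behind the nose face, 10 mm behind the foot's centre. Axes: x from tail to nose, z up.
- block_nose (a point): Centre of the nose face of the block (50 x 20 mm upright end face with two small dark screw holes), 10 mm above the underside. Same axes as block_fin: x points out of the face. Two more dark dots mark the nose end of the foot's top. At the start the nose points roughly away from the robot (within 0.9 rad).
- channel_floor (a point): Centre of the channel floor of the fixed black jig (270 x 120 mm), 25 mm above the bench. x runs along the channel to the sprung plate, z up. Channel 140 mm long (70 either way from here), 60 wide (5 mm room each side of the foot), open above, between grey cheeks 12 thick, 14 high. The plate's face at rest is 85 mm ahead of this point.
- plate_face (a point): Centre of the front face of the sprung steel plate closing the far end of the channel: 84 mm wide, 42 high (27 to 69 mm above the bench), 12 thick; this point is 48 mm above the bench and moves with the plate. Axes as channel_floor (x is the push direction).
- plate (a joint): Travel of the sprung plate along the channel's x, in m: 0 at rest, 0.025 at its end stop. It starts to move at 3 N and takes 0.6 N more per mm (6 N at 5 mm, about 10 N at 12 mm, 15 N at 20 mm). The block also drags on the bed with 1 to 4 N, which the hand feels but the plate does not.
- block: The loose aluminium guide block, about 0.33 kg: a foot 90 long (x) x 50 wide (y) x 20 mm high lying flat on the bench, with the fin on top. This point is the centre of the foot's underside; x points to the nose.
- disc: Bystander: spare blue feeder disc, 90 mm across, 12 mm thick with a hub 22 mm across to 24 mm height, lying flat on the bench; origin at the centre of its underside. Leave it.
- jar: Bystander: lidded pale jar, 56 mm across, 85 mm tall, standing; origin at the centre of its underside. Leave it.
- driver_grip (a point): Bystander: black-handled screwdriver lying on the bench between the robot and the jig; this point is on its handle. Leave it.
There are look-alikes about, which are no part of the job. Leave any blue or green look-alike of the block alone.

How it is judged:
On the way, in this order (a step that is already met when the one before it is completed fails the run):
1. the block is gripped and lifted clear of the bench (height (world z) of block_nose above 0.05 m and height (world z) of block_fin above 0.08 m and contact force between the fingers and block above 3 N), for 0.1 s.
2. the block sits on the bed in the channel, nose towards the plate (z of block_nose in the frame of channel_floor between 0.006 and 0.014 m and z of block_fin in the frame of channel_floor below 0.046 m and y of block_nose in the frame of channel_floor between -0.008 and 0.008 m and y of block_fin in the frame of channel_floor between -0.008 and 0.008 m and angle between the x axis of block_nose and the x axis of channel_floor, either way round below 0.1 rad and angle between block_nose's own z axis and vertical below 0.07 rad and x of block_nose in the frame of plate_face between -0.12 and 0.004 m), for 0.1 s.
3. the gripped block's nose presses the plate with 6 to 15 N, for a second (z of block_nose in the frame of channel_floor between 0.006 and 0.014 m and z of block_fin in the frame of channel_floor below 0.046 m and y of block_nose in the frame of channel_floor between -0.008 and 0.008 m and y of block_fin in the frame of channel_floor between -0.008 and 0.008 m and angle between the x axis of block_nose and the x axis of channel_floor, either way round below 0.1 rad and angle between block_nose's own z axis and vertical below 0.07 rad and x of block_nose in the frame of plate_face between -0.004 and 0.004 m and contact force between block and plate between 6 and 15 N and contact force between the fingers and block above 3 N and contact force between each of the arm, the fingers and plate below 0.5 N), for 1 s.
At the end, for the whole second after the job is handed in: Gripped block at rest on the bed (within 4 mm) in the channel (8 mm of its middle, 0.10 rad; tilt under 0.07 rad), nose on the plate (4 mm), pressing it with 6 to 15 N; hand and arm off the plate; disc, jar, screwdriver within 30 mm of their starts (all of step 3 and linear speed of block below 0.01 m/s and distance of each of disc, jar, driver_grip from where it was at the start of the episode below 0.03 m); the arm keeps its last pose, push and grip.
It fails at once if the plate is rammed: more than 25 N on it (contact force between anything else and plate above 25 N).
It fails at once if hand or arm pushes the plate (over 3 N) (contact force between any of the arm, the fingers and plate above 3 N).
It fails at once if the disc is pushed or lifted more than 30 mm from where it stood (distance of disc from where it was at the start of the episode above 0.03 m).
It fails at once if the jar is pushed or lifted more than 30 mm from where it stood (distance of jar from where it was at the start of the episode above 0.03 m).
It fails at once if the screwdriver is pushed or lifted more than 30 mm from where it stood (distance of driver_grip from where it was at the start of the episode above 0.03 m).
It also fails if it takes over 45 s, if anything falls off the work surface, if the arm or the gripper's body presses on something with over 40 N, if the wrist force passes 120 N, or if a joint passes its speed limit or range.

## Robot

A 7-joint arm with a two-finger parallel gripper is mounted at the origin on the work surface. World frame = base frame: x ahead of the robot, y to its left, z up, the work surface at z = 0. Lengths are in m, angles in rad, forces in N, time in s.
With the tool pointing down it reaches from about 0.425 to 0.925 m from the base axis. Payload 6.8 kg.
Tool frame: the origin (TCP) lies at the very end of the fingers, on their centre line; the grasp point (between the pads) lies 19 mm behind it; z points along the fingers, x is the direction in which the jaws open and shut, and the axes are right-handed (so a half turn about z gives the same grasp; the last joint's range is limited). The gripper opens to 85 mm and grips with 20 to 120 N. Pads are 22 mm wide; open, the fingers measure 114 mm over their backs; the gripper's body (76 mm by 85 mm) begins 54 mm behind the grasp point. The pads swing forward as they close: fully open they stand 13 mm farther back than shut.
Start: joints at [1.108, 0.477, 0.022, 1.555, -0.011, 1.109, -0.083], TCP at [0.235, -0.633, 0.231] pointing down, gripper open.
Joint ranges: [-2.96, 2.96], [-0.34, 2.1], [-1.41, 1.46], [0.24, 2.44], [-1.37, 4.51], [0.17, 1.92], [-2.96, 2.96]. Speed limits (rad/s): [2.39, 2.39, 3.14, 3.14, 3.14, 3.14, 3.14].

## Interface

Orientations are given as a rotation vector (axis times angle).
In Python, from bench import r, grab_frame gives the robot as it stands. The module is installed in compiled form; this text tells all that it offers.
- The arm moves only by the tool send_rows, never from a script. Its argument "series" is a list of rows, each a list of 2 entries, a list of its own where there are three numbers: the shift along the tool's x, y, z in m, then the turn, a rotation vector about the tool's x, y, z in units of 5 degrees (1.0 is 5 degrees). A call has 1 to 20 rows; each row shifts and turns the commanded pose from where the row before left it, along the tool's axes as they then stand; what a row does not reach is not made up. A row lasts 1/8 s, in which the tool goes at most 62.5 mm and 10.7 degrees, less where a joint would pass 70% of its speed; a pose out of reach is approached as far as the arm can. A call is refused whole if a number of a shift passes 0.0625 or a number of a turn 1, either way. A call with a gripper value outside its range is refused whole. "fingers" is the closure in counts, from 0 (fully open) to 255 (shut), set as the call begins (left out, the last holds). The fingers move at their own pace and stop on an object; "grip_force" is the grip in N (left out, the last holds). Time passes only in rows, so rows that do not move let the fingers close. It gives the time, the measured TCP pose, the force and the opening at its end, in the units of the state.
- r.get_obs(): the state, without advancing time (a new reading comes with each control period).
- grab_frame(name): name is "scene" or "top" or "wrist"; returns a dict with "frame" (384x512x3 uint8, red, green, blue), "fx", "fy", "cx", "cy" (pixels), "origin" and "rotation" of the camera in the world; the wrist camera has in their place "T_tool_cam" (4x4, takes a point from camera to tool coordinates, whose origin is the TCP and whose axes are the tool frame's). Camera axes: x right, y down, z forward; pixel columns grow to the right and rows downward; lengths in m; the calibration is good to about 2 mm. A picture is of the moment at which its call begins: read the wrist's pose just before it. There is no depth.
- r.hand_in(): hands the job in, once; it reports no verdict.
The state is a dict: "clock": time; "joints": joint angles; "qvel": joint speeds; "tau": joint torques, N m; "tcp_pos": TCP position; "orientation": TCP orientation; "contact_force": force on the tool from outside, world axes, zero at the start; "moment": the same for the moment, N m; "grip_width": finger opening in m.
Only numpy, scipy, OpenCV 4.12 (cv2) and the standard library are available. Lean on these libraries where they do the work, as an engineer would, in place of code of your own. Each camera call takes 0.05 s, during which the arm holds its last target.

## Working session

There is one attempt and no reset: what is moved stays moved. The work goes in short steps, Python scripts to look and compute and a tool call to move; the robot and the scene stay as the last step left them, time stands still between calls to the robot, and variables do not carry over. Pictures are saved under pics/ and viewed, and the job is handed in when it is done.

Besides the shell and the picture viewer there is one more tool, called after "Request:" as name(argument=value, ...), one argument or row to a line, values as JSON. send_rows: Moves the arm, as the interface text tells. Its arguments: {"type":"object","properties":{"series":{"type":"array"},"fingers":{"type":"number"},"grip_force":{"type":"number"}},"required":["series"]}

```bash
mkdir -p pics
cat > h.py <<'E'
import numpy as np, cv2
from bench import r, grab_frame
def snap(n,f):
    d=grab_frame(n); cv2.imwrite('pics/'+f,d['frame'][:,:,::-1]); return d
def ray(d,u,v,z):
    R=np.array(d['rotation']);o=np.array(d['origin'])
    w=R@np.array([(u-d['cx'])/d['fx'],(v-d['cy'])/d['fy'],1])
    return o+w*(z-o[2])/w[2]
E
python3 - <<'E'
from h import *
import pickle
print(r.get_obs())
for n in ['scene','top']:
    d=snap(n,n+'0.png'); pickle.dump(d,open(n+'.pkl','wb')); print(n,d['fx'],d['origin'],d['rotation'])
E
```

```text
{'clock': 0.0, 'joints': array([ 1.1079064 ,  0.4777984 ,  0.02234812,  1.55646073, -0.01149915,
        1.1092982 , -0.08312036]), 'qvel': array([ 0.00315088, -0.00065475, -0.00148378, -0.0016412 ,  0.00141648,
       -0.00098619,  0.00070796]), 'tau': array([-4.34534559e-04, -5.96453190e+01,  1.60747111e+00, -2.81195927e+01,
        1.24726858e-02,  9.38207289e-03, -1.42107348e-05]), 'tcp_pos': array([ 0.23426356, -0.63240813,  0.23032311]), 'orientation': array([-2.57781938e+00,  1.79404675e+00,  2.48665976e-03]), 'contact_force': array([0.05813083, 0.18325204, 0.38833001]), 'moment': array([0.05918901, 0.00505014, 0.03063903]), 'grip_width': 0.08551307726291359}
scene 480.5468659126105 [ 0.91117403 -0.59618706  0.78252634] [-2.33099788 -0.73181285  0.25926072]
top 414.3472042131863 [ 0.47403715 -0.09673416  0.87325597] [-2.17673497  2.13037293 -0.07816413]
```

```bash
sed -i "s/R=np.array(d\['rotation'\])/R=cv2.Rodrigues(np.array(d['rotation'],float))[0]/" h.py
```

```text
(no output)
```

View pics/scene0.png

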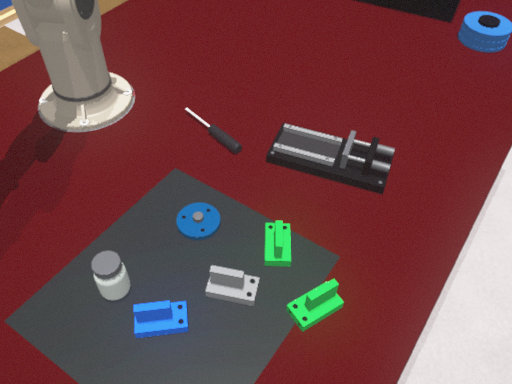

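View pics/top0.png

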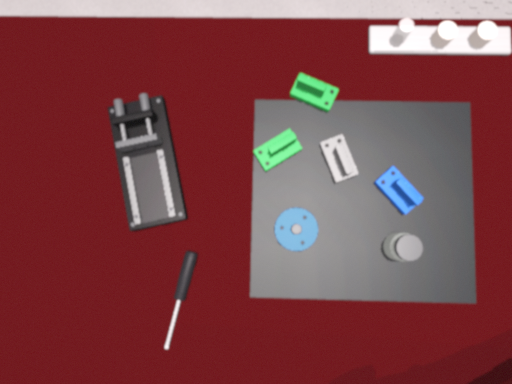

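The top view shows the possible blocks: a silver one at (339,158), blue at (399,190), green at (278,149) and green at (315,91). The matching scene pixels are (232,285), (161,318), (278,243) and (316,303). The silver one fits the description, so next I'll check it in a close crop and crop the jig too.

Run:
```python
import cv2, numpy as np
a=cv2.imread('pics/top0.png');b=cv2.imread('pics/scene0.png')
c1=cv2.resize(a[120:200,300:380],(400,400),interpolation=2)
c2=cv2.resize(b[250:320,190:270],(400,350),interpolation=2)
c2=cv2.copyMakeBorder(c2,0,50,0,0,0)
cv2.imwrite('pics/c1.png',np.hstack([c1,c2]))
cv2.imwrite('pics/c2.png',cv2.resize(a[85:245,95:200],None,fx=3.6,fy=3.6,interpolation=2))
```

```text
(no output)
```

View pics/c1.png

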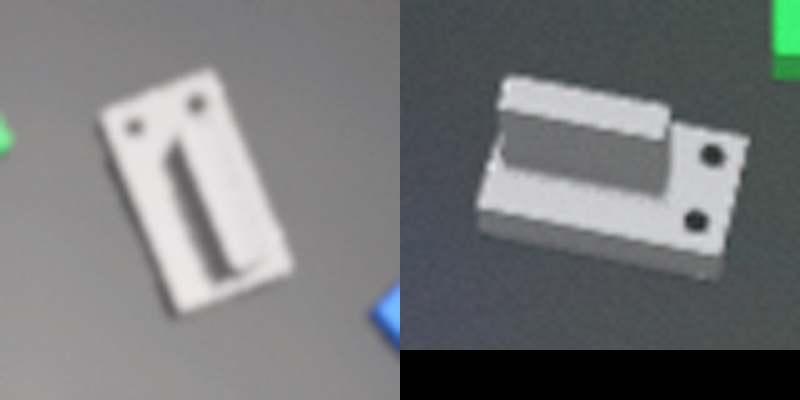

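View pics/c2.png

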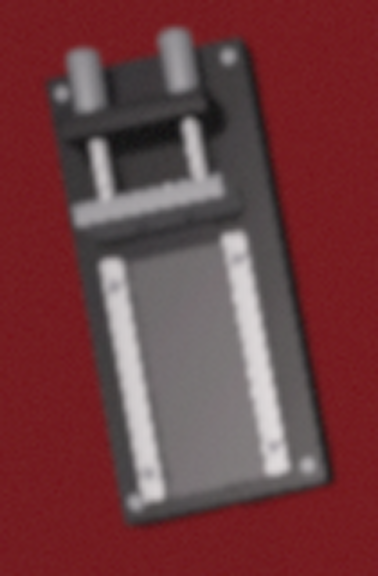

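The crop shows the silver block with its two dark dots towards the top of the image, away from the robot. The jig has light cheeks, with the sprung plate at its upper end. Next I'll measure both.

```bash
cat > m.py <<'E'
from h import *
import pickle
T=pickle.load(open('top.pkl','rb'));S=pickle.load(open('scene.pkl','rb'))
def t1(p): return [300+(p[0]+.5)/5-.5,120+(p[1]+.5)/5-.5]
def t2(p): return [95+(p[0]+.5)/3.6-.5,85+(p[1]+.5)/3.6-.5]
f=[ray(T,*t1(p),.02)[:2] for p in [(100,113),(211,68),(294,270),(178,315)]]
f=np.array(f); print(f.round(4)); nose=f[:2].mean(0);tail=f[2:].mean(0)
print('block nose',nose,'tail',tail,'c',(nose+tail)/2,'len',np.linalg.norm(nose-tail),'yaw',np.degrees(np.arctan2(*(nose-tail)[::-1])))
def s1(p): return [190+(p[0]-400+.5)/5-.5,250+(p[1]+.5)/5-.5]
g=np.array([ray(S,*s1(p),.02)[:2] for p in [(478,210),(718,255),(748,137)]]);print('scene corners',g.round(4)); n2=g[1:].mean(0); print('nose scene',n2,np.degrees(np.arctan2(*(g[1]-g[0])[::-1])))
c=np.array([ray(T,*t2(p),.039)[:2] for p in [(100,260),(124,258),(222,236),(246,233),(140,500),(163,497),(266,474),(290,470)]])
print(c.round(4)); n=c[:4].mean(0);t=c[4:].mean(0)
print('chan',(n+t)/2,np.linalg.norm(n-t),np.degrees(np.arctan2(*(n-t)[::-1])))
u=(n-t)/np.linalg.norm(n-t)
pl=np.array([ray(T,*t2(p),.069)[:2] for p in [(75,225),(222,195)]]); print('plate top front edge ahead',[(q-(n+t)/2)@u for q in pl], np.linalg.norm(pl[0]-pl[1]), [(q-(n+t)/2)@np.array([-u[1],u[0]]) for q in pl])
# scene jig outer corners
E
python3 m.py
python3 -c "
import cv2
b=cv2.imread('pics/scene0.png');cv2.imwrite('pics/c3.png',cv2.resize(b[115:195,260:400],None,fx=5.6,fy=5.6,interpolation=2))"
```

```text
[[ 0.6671 -0.1945]
 [ 0.687  -0.2405]
 [ 0.6024 -0.2748]
 [ 0.5827 -0.2272]]
block nose [ 0.67704887 -0.21748372] tail [ 0.59257085 -0.25100127] c [ 0.63480986 -0.23424249] len 0.09088433007253176 yaw 21.641233177370474
scene corners [[ 0.6072 -0.277 ]
 [ 0.6877 -0.2426]
 [ 0.6696 -0.1964]]
nose scene [ 0.67865387 -0.21952522] 23.137199272047003
[[0.6254 0.2126]
 [0.6268 0.1988]
 [0.6405 0.1428]
 [0.6425 0.1291]
 [0.4889 0.182 ]
 [0.4908 0.169 ]
 [0.505  0.1112]
 [0.5076 0.0977]]
chan [0.56593119 0.15540331] 0.1391748498347968 12.795056841861877
plate top front edge ahead [np.float64(0.08512818691500411), np.float64(0.0849275231977095)] 0.08329242638207451 [np.float64(0.04342291111709614), np.float64(-0.03986927355040952)]
```

View pics/c3.png

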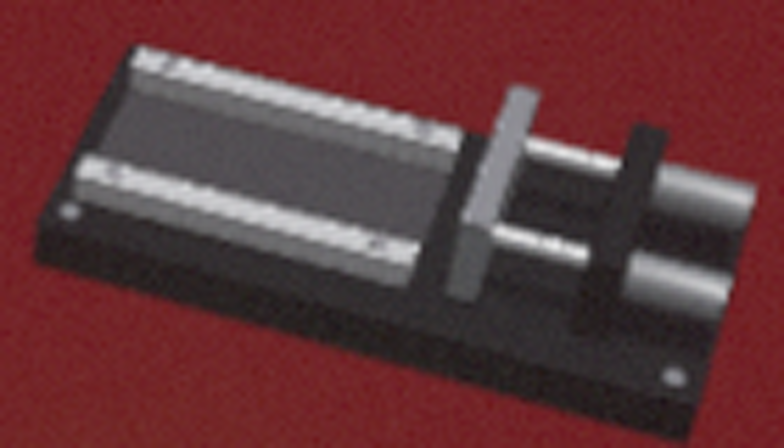

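```bash
cat >> h.py <<'E'
from scipy.spatial.transform import Rotation as Ro
def plan(p,yaw):
    """tool shift & turn (units of 5deg) to reach TCP p with the jaw x axis across heading yaw(deg), z down"""
    o=r.get_obs();R=Ro.from_rotvec(o['orientation'])
    best=None
    for s in (1,-1):
        a=np.radians(yaw); x=s*np.array([-np.sin(a),np.cos(a),0]);z=np.array([0,0,-1.])
        Rt=Ro.from_matrix(np.column_stack([x,np.cross(z,x),z]))
        rv=(R.inv()*Rt).as_rotvec()
        if best is None or np.linalg.norm(rv)<np.linalg.norm(best[0]): best=(rv,Rt)
    d=np.array(p)-o['tcp_pos']
    print('turn units',np.degrees(best[0])/5,'shift now axes',R.inv().apply(d),'shift target axes',best[1].inv().apply(d))
    print('pos',o['tcp_pos'],'F',o['contact_force'],'w',o['grip_width'],'t',o['clock'],'q',o['joints'].round(2))
E
python3 -c "
from h import *
plan([.6265,-.239,.15],22.2)
print(ray(__import__('pickle').load(open('top.pkl','rb')),403,247,.085))"
```

```text
turn units [ 0.00130522  0.01942966 -0.37374798] shift now axes [-0.23253183 -0.5044747   0.0807177 ] shift target axes [-0.21609401 -0.51178229  0.08039522]
pos [ 0.23430497 -0.63244731  0.23039522] F [-0.14397653  0.03296231 -0.17932503] w 0.08531014098274432 t 0.1 q [ 1.11  0.48  0.02  1.56 -0.01  1.11 -0.08]
[ 0.45569985 -0.34372904  0.085     ]
```

Request:
send_rows(
  series=[
    [[0,0,0],[0,0.02,-0.37]],
    [[-0.0135,-0.032,0.005],[0,0,0]],
    [[-0.0135,-0.032,0.005],[0,0,0]],
    [[-0.0135,-0.032,0.005],[0,0,0]],
    [[-0.0135,-0.032,0.005],[0,0,0]],
    [[-0.0135,-0.032,0.005],[0,0,0]],
    [[-0.0135,-0.032,0.005],[0,0,0]],
    [[-0.0135,-0.032,0.005],[0,0,0]],
    [[-0.0135,-0.032,0.005],[0,0,0]],
    [[-0.0135,-0.032,0.005],[0,0,0]],
    [[-0.0135,-0.032,0.005],[0,0,0]],
    [[-0.0135,-0.032,0.005],[0,0,0]],
    [[-0.0135,-0.032,0.005],[0,0,0]],
    [[-0.0135,-0.032,0.005],[0,0,0]],
    [[-0.0135,-0.032,0.005],[0,0,0]],
    [[-0.0135,-0.032,0.005],[0,0,0]],
    [[-0.0135,-0.032,0.005],[0,0,0]],
    [[0,0,0],[0,0,0]],
  ],
  fingers=0,
  grip_force=80,
)

```text
clock: 2.35
tcp_pos: [0.6291, -0.2356, 0.1502]
orientation: [-2.612, 1.743, -0.001]
contact_force: [-0.4, 0.2, -0.8]
grip_width: 0.0857
```

Run:
```python
from h import *
import pickle
plan([.6265,-.239,.027],22.2)
o=r.get_obs(); d=snap('wrist','w1.png'); d['o']=o; pickle.dump(d,open('w1.pkl','wb')); print(d['T_tool_cam'],d['fx'])
```

```text
turn units [-0.01434614  0.00337078  0.07072783] shift now axes [0.00213765 0.00384192 0.12318928] shift target axes [0.00212461 0.00367453 0.12319461]
pos [ 0.62909938 -0.2356445   0.15019461] F [-0.35132469  0.23874265 -0.75303909] w 0.0856565604813854 t 2.35 q [ 0.35  0.55 -0.12  1.63  0.07  0.96 -0.97]
[[ 9.99999389e-01 -1.10113896e-03 -9.74534125e-05 -3.94999340e-04]
 [ 1.08870115e-03  9.65735235e-01  2.59527015e-01 -6.49439760e-02]
 [-1.91661114e-04 -2.59526963e-01  9.65735843e-01 -1.43151750e-01]
 [ 0.00000000e+00  0.00000000e+00  0.00000000e+00  1.00000000e+00]] 302.20131778692905
```

View pics/w1.png

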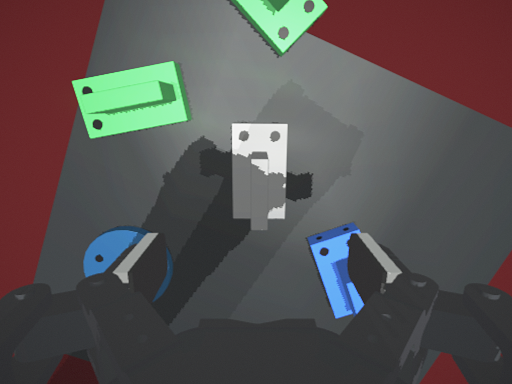

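The wrist view shows the silver block with foot corners near (233,124), (287,124), (286,219) and (233,218). The disc is at lower left and the blue block at lower right.

```bash
cat >> h.py <<'E'
def wcam(d,o):
    T=np.array(d['T_tool_cam']);R=Ro.from_rotvec(o['orientation']).as_matrix()
    Rw=R@T[:3,:3];ow=R@T[:3,3]+o['tcp_pos']
    d['rotation']=Ro.from_matrix(Rw).as_rotvec();d['origin']=ow;return d
E
python3 - <<'E'
from h import *
import pickle
d=pickle.load(open('w1.pkl','rb'));o=d['o'];wcam(d,o)
c=np.array([ray(d,*p,.02)[:2] for p in [(232.5,124),(287,124),(286,219),(233,218.5)]])
print(c.round(4)); n=c[:2].mean(0);t=c[2:].mean(0);u=(n-t)/np.linalg.norm(n-t)
print('nose',n,'len',np.linalg.norm(n-t),'yaw',np.degrees(np.arctan2(u[1],u[0])),'fin',n-.055*u)
w=c[1]-c[0];print(np.degrees(np.arctan2(w[1],w[0]))+90)
R=Ro.from_rotvec(o['orientation'])
for nm,p,z in [('fin nose end L',(251,152),.06),('fin R',(269,152),.06),('blue near corner',(308,236),.02),('blue c2',(355,224),.02),('blue fin',(330,265),.06),('disc right',(172,270),.012)]:
    q=ray(d,*p,z);print(nm,q.round(4),R.inv().apply(q-o['tcp_pos']).round(4))
E
```

```text
[[ 0.6669 -0.196 ]
 [ 0.6854 -0.2407]
 [ 0.6031 -0.2762]
 [ 0.584  -0.2288]]
nose [ 0.67619081 -0.21832957] len 0.08940961316634541 yaw 22.47701867739469 fin [ 0.625369   -0.23935677]
22.491564465946524
fin nose end L [ 0.6558 -0.2191  0.06  ] [-0.005  -0.0309  0.0902]
fin R [ 0.6611 -0.232   0.06  ] [ 0.0089 -0.0309  0.0902]
blue near corner [ 0.5951 -0.3033  0.02  ] [0.0495 0.0575 0.1301]
blue c2 [ 0.6239 -0.34    0.02  ] [0.0944 0.0449 0.1301]
blue fin [ 0.5916 -0.3185  0.06  ] [0.0622 0.0665 0.0901]
disc right [ 0.5036 -0.1915  0.012 ] [-0.0889  0.0991  0.1381]
```

Request:
send_rows(
  series=[
    [[0.002,0.004,0.0],[0,0,0]],
    [[0,0,0.02],[0,0,0]],
    [[0,0,0.03],[0,0,0]],
    [[0,0,0.03],[0,0,0]],
    [[0,0,0.02],[0,0,0]],
    [[0,0,0.012],[0,0,0]],
    [[0,0,0.01],[0,0,0]],
    [[0,0,0],[0,0,0]],
    [[0,0,0],[0,0,0]],
  ],
)

```text
clock: 3.52
tcp_pos: [0.6249, -0.2436, 0.0297]
orientation: [2.607, -1.752, 0.004]
contact_force: [-0.0, -0.4, -0.5]
grip_width: 0.0856
```

Run:
```python
from h import *
import pickle
plan([.6258,-.239,.027],22.5)
o=r.get_obs(); d=snap('wrist','w2.png'); d['o']=o; pickle.dump(d,open('w2.pkl','wb'))
```

```text
turn units [-0.01181898 -0.03032942 -0.06457952] shift now axes [-0.00389013 -0.00255059  0.00270913] shift target axes [-0.0038685  -0.00257525  0.00271675]
pos [ 0.62490119 -0.24355954  0.02971675] F [-0.04052529 -0.41423944 -0.48175926] w 0.08560022585237688 t 3.525 q [ 0.35  0.7  -0.1   1.7   0.1   0.75 -0.99]
```

View pics/w2.png

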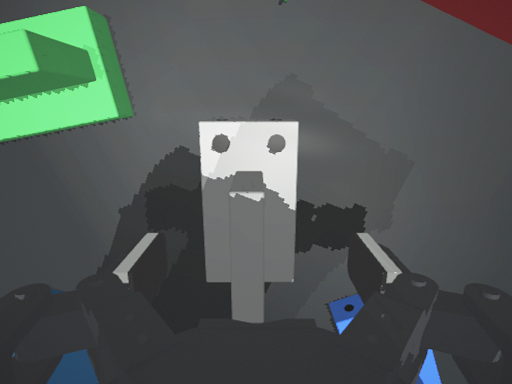

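The wrist view shows the fin around column 247, about 4 mm to the left of centre, which agrees with the pose. I'll correct that and close the fingers.

Request:
send_rows(
  series=[
    [[-0.004,-0.0025,0.002],[0,0.03,-0.05]],
    [[0,0,0],[0,0,0]],
    [[0,0,0],[0,0,0]],
  ],
)

```text
clock: 3.95
tcp_pos: [0.6252, -0.2385, 0.027]
orientation: [2.609, -1.745, 0.006]
contact_force: [-0.6, 0.0, 0.4]
grip_width: 0.0853
```

Request:
send_rows(
  series=[
    [[0,0,0],[0,0,0]],
    [[0,0,0],[0,0,0]],
    [[0,0,0],[0,0,0]],
    [[0,0,0],[0,0,0]],
    [[0,0,0],[0,0,0]],
    [[0,0,0],[0,0,0]],
    [[0,0,0],[0,0,0]],
    [[0,0,0],[0,0,0]],
  ],
  fingers=255,
  grip_force=80,
)

```text
clock: 4.95
tcp_pos: [0.6253, -0.239, 0.0271]
orientation: [2.609, -1.746, 0.006]
contact_force: [0.6, -1.7, 1.8]
grip_width: 0.0127
```

Run:
```python
from h import *
plan([.6258,-.239,.027],22.5)
```

```text
turn units [-0.00266949 -0.05523616 -0.01628515] shift now axes [ 2.22466348e-04 -4.98845980e-04  8.39336217e-05] shift target axes [ 2.23576784e-04 -4.98548447e-04  8.27424214e-05]
pos [ 0.62525384 -0.23898423  0.02708274] F [ 0.60300693 -1.70881523  1.821296  ] w 0.012710504844239861 t 4.95 q [ 0.34  0.7  -0.1   1.7   0.1   0.75 -0.99]
```

Request:
send_rows(
  series=[
    [[0,0,-0.01],[0,0,0]],
    [[0,0,-0.02],[0,0,0]],
    [[0,0,-0.03],[0,0,0]],
    [[0,0,-0.03],[0,0,0]],
    [[0,0,-0.03],[0,0,0]],
    [[0,0,-0.02],[0,0,0]],
    [[0,0,0],[0,0,0]],
    [[0,0,0],[0,0,0]],
  ],
)

```text
clock: 5.95
tcp_pos: [0.624, -0.2379, 0.1658]
orientation: [2.609, -1.745, 0.003]
contact_force: [0.3, -0.3, -3.5]
grip_width: 0.0129
```

Run:
```python
from h import *
plan([.55,.152,.17],12.8)
```

```text
turn units [ 0.0148327  -0.03738895  1.92716671] shift now axes [-0.38859626 -0.08036921 -0.00553732] shift target axes [-0.39658273 -0.01419486 -0.004192  ]
pos [ 0.6240202  -0.23787224  0.165808  ] F [ 0.33629448 -0.31409922 -3.47762716] w 0.012927545756867116 t 5.95 q [ 0.35  0.53 -0.12  1.63  0.07  0.99 -0.97]
```

Request:
send_rows(
  series=[
    [[0,0,0],[0,0,0.48]],
    [[0,0,0],[0,0,0.48]],
    [[0,0,0],[0,0,0.48]],
    [[0,0,0],[0,-0.04,0.48]],
    [[-0.015,0,0],[0,0,0]],
    [[-0.03,-0.001,0],[0,0,0]],
    [[-0.03,-0.001,0],[0,0,0]],
    [[-0.03,-0.001,0],[0,0,0]],
    [[-0.03,-0.001,0],[0,0,0]],
    [[-0.03,-0.001,0],[0,0,0]],
    [[-0.03,-0.001,0],[0,0,0]],
    [[-0.03,-0.001,0],[0,0,0]],
    [[-0.03,-0.001,0],[0,0,0]],
    [[-0.03,-0.001,0],[0,0,0]],
    [[-0.03,-0.001,0],[0,0,0]],
    [[-0.03,-0.001,0],[0,0,0]],
    [[-0.03,-0.001,0],[0,0,0]],
    [[-0.02,-0.002,0],[0,0,0]],
    [[0,0,0],[0,0,0]],
    [[0,0,0],[0,0,0]],
  ],
)

```text
clock: 8.45
tcp_pos: [0.551, 0.1488, 0.1665]
orientation: [2.454, -1.96, 0.003]
contact_force: [0.9, 0.1, -3.1]
grip_width: 0.0129
```

Run:
```python
from h import *
import pickle
plan([.566,.155,.17],12.8)
o=r.get_obs(); d=snap('wrist','w3.png'); d['o']=o; pickle.dump(d,open('w3.pkl','wb'))
```

```text
turn units [-0.0048197  -0.02097188 -0.00768639] shift now axes [-0.00276984 -0.01601224 -0.00345524] shift target axes [-0.00276543 -0.01601265 -0.00345691]
pos [0.55099796 0.14875572 0.16654309] F [ 0.89205664  0.10869231 -3.10059323] w 0.012900816001993531 t 8.45 q [-0.22  0.39 -0.19  1.86  0.09  0.9  -1.81]
```

View pics/w3.png

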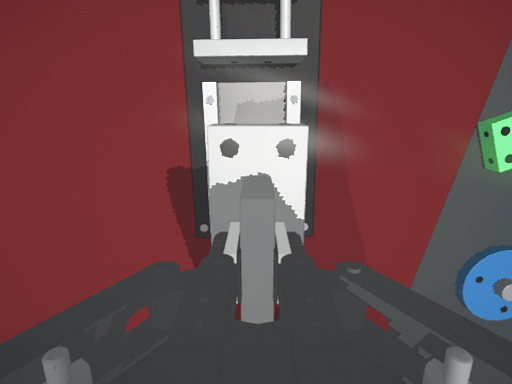

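Run:
```python
import cv2
b=cv2.imread('pics/w3.png');cv2.imwrite('pics/c4.png',cv2.resize(b[25:165,185:325],None,fx=4,fy=4,interpolation=2))
```

```text
(no output)
```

View pics/c4.png

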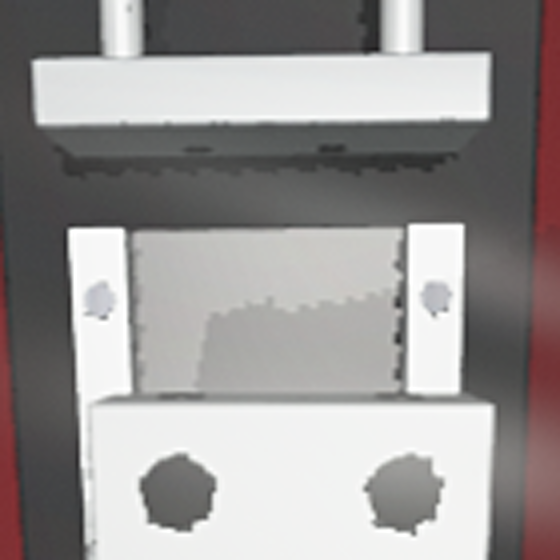

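Run:
```python
from h import *
import pickle
d=pickle.load(open('w3.pkl','rb'));o=d['o'];wcam(d,o);R=Ro.from_rotvec(o['orientation'])
q=lambda p:(185+(p[0]+.5)/4-.5,25+(p[1]+.5)/4-.5)
def g(ps,z):
    P=np.array([ray(d,*q(p),z) for p in ps]);return P
for nm,ps,z in [('cheek',[(69,229),(124,229),(408,225),(463,224)],.039),('plate',[(36,126),(490,121)],.069),('nose',[(93,404),(495,403)],o['tcp_pos'][2]-.007)]:
    P=g(ps,z);t=R.inv().apply(P-o['tcp_pos']);w=P[-1]-P[0]
    print(nm,P.mean(0).round(4),'tool',t.mean(0).round(4),'width',np.linalg.norm(w).round(4),'yaw',(np.degrees(np.arctan2(w[1],w[0]))+90).round(2))
yaw=np.radians(12.8);u=np.array([np.cos(yaw),np.sin(yaw)])
print('chan from cheek',g([(69,229),(463,224)],.039).mean(0)[:2]-.07*u,'from plate',g([(36,126),(490,121)],.069).mean(0)[:2]-.085*u)
```

```text
cheek [0.6334 0.1725 0.039 ] tool [-0.0052 -0.0855  0.1276] width 0.0835 yaw 13.4
plate [0.6487 0.1759 0.069 ] tool [-0.0051 -0.1013  0.0976] width 0.0838 yaw 13.3
nose [0.6056 0.1608 0.1595] tool [ 0.0003 -0.0559  0.007 ] width 0.049 yaw 12.83
chan from cheek [0.5651575  0.15697503] from plate [0.56582527 0.15707403]
```

Request:
send_rows(
  series=[
    [[-0.005,-0.015,0],[0,-0.02,-0.06]],
    [[0,0,0.02],[0,0,0]],
    [[0,0,0.03],[0,0,0]],
    [[0,0,0.025],[0,0,0]],
    [[0,0,0.015],[0,0,0]],
    [[0,0,0],[0,0,0]],
    [[0,0,0],[0,0,0]],
  ],
)

```text
clock: 9.38
tcp_pos: [0.5653, 0.1587, 0.0775]
orientation: [-2.459, 1.952, -0.001]
contact_force: [0.2, 1.1, -2.8]
grip_width: 0.013
```

Run:
```python
from h import *
import pickle
plan([.566,.1565,.052],13.1)
o=r.get_obs(); d=snap('wrist','w4.png'); d['o']=o; pickle.dump(d,open('w4.pkl','wb'))
b=cv2.imread('pics/w4.png');cv2.imwrite('pics/c5.png',cv2.resize(b[0:200,150:360],None,fx=3,fy=3,interpolation=2))
```

```text
turn units [-0.02583405  0.01295154  0.00330628] shift now axes [ 0.00228241 -0.00011435  0.02549096] shift target axes [ 0.00225356 -0.00017247  0.0254932 ]
pos [0.56532124 0.15865582 0.0774932 ] F [ 0.18690194  1.13364336 -2.84255039] w 0.01297915398512813 t 9.375 q [-0.24  0.53 -0.18  1.88  0.13  0.74 -1.84]
```

View pics/c5.png

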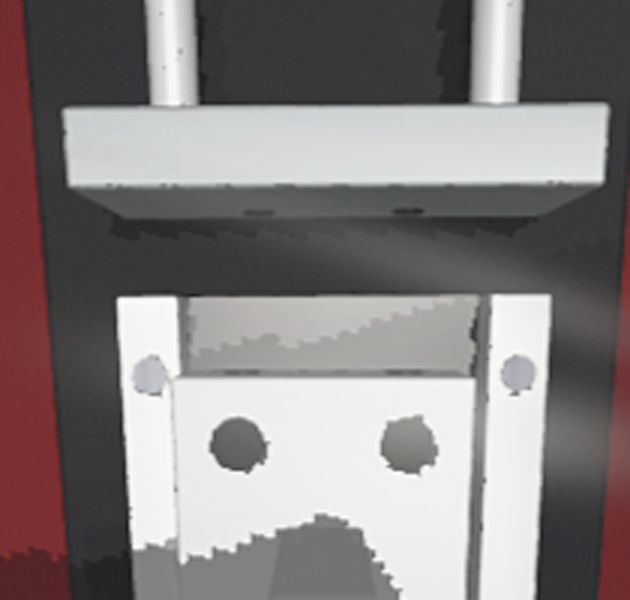

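The crop shows the nose about 2 mm left of the channel's middle, and parallel to the cheeks. I'll correct that and lower the block.

Request:
send_rows(
  series=[
    [[0.002,0,0],[0,0,0]],
    [[0,0,0.01],[0,0,0]],
    [[0,0,0.008],[0,0,0]],
    [[0,0,0.004],[0,0,0]],
    [[0,0,0],[0,0,0]],
    [[0,0,0],[0,0,0]],
  ],
)

```text
clock: 10.18
tcp_pos: [0.565, 0.1566, 0.0547]
orientation: [-2.46, 1.952, 0.0]
contact_force: [-0.1, 0.2, -3.3]
grip_width: 0.013
```

Run:
```python
from h import *
import pickle
plan([.566,.1565,.052],13.1)
o=r.get_obs(); d=snap('wrist','w5.png'); d['o']=o; pickle.dump(d,open('w5.pkl','wb'))
b=cv2.imread('pics/w5.png');cv2.imwrite('pics/c6.png',cv2.resize(b[0:200,150:360],None,fx=3,fy=3,interpolation=2))
```

```text
turn units [-0.00980927  0.01152624  0.00688994] shift now axes [ 0.00035699 -0.00099008  0.00268291] shift target axes [ 0.00035369 -0.00099259  0.00268242]
pos [0.56495308 0.15661952 0.05468242] F [-0.10494946  0.20677114 -3.32482307] w 0.013014761894281843 t 10.175 q [-0.25  0.56 -0.17  1.9   0.14  0.7  -1.84]
```

View pics/c6.png

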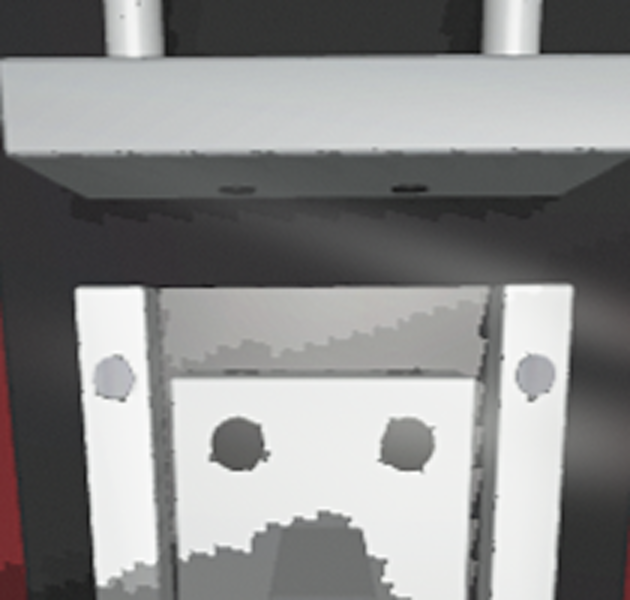

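The block is centred between the cheeks: it spans 170–475 and the inner edges are at 160 and 488. Now I'll lower it gently.

Request:
send_rows(
  series=[
    [[0,0,0.001],[0,0,0]],
    [[0,0,0.001],[0,0,0]],
    [[0,0,0],[0,0,0]],
    [[0,0,0],[0,0,0]],
  ],
)

```text
clock: 10.72
tcp_pos: [0.5648, 0.1565, 0.0526]
orientation: [-2.46, 1.952, 0.001]
contact_force: [0.7, -0.8, -2.0]
grip_width: 0.0131
```

Request:
send_rows(
  series=[
    [[0,0,0.0005],[0,0,0]],
    [[0,0,0],[0,0,0]],
    [[0,0,0],[0,0,0]],
  ],
)

```text
clock: 11.1
tcp_pos: [0.5648, 0.1565, 0.0521]
orientation: [-2.46, 1.952, 0.001]
contact_force: [0.7, -0.3, -2.8]
grip_width: 0.0128
```

Request:
send_rows(
  series=[
    [[0,0,0.0005],[0,0,0]],
    [[0,0,0],[0,0,0]],
    [[0,0,0],[0,0,0]],
  ],
)

```text
clock: 11.48
tcp_pos: [0.5649, 0.1565, 0.0519]
orientation: [-2.46, 1.952, 0.0]
contact_force: [-1.9, -0.4, 2.7]
grip_width: 0.0132
```

Request:
send_rows(
  series=[
    [[0,0,0.0005],[0,0,0]],
    [[0,0,0],[0,0,0]],
    [[0,0,0],[0,0,0]],
  ],
)

```text
clock: 11.85
tcp_pos: [0.5649, 0.1565, 0.0519]
orientation: [-2.46, 1.952, 0.0]
contact_force: [-3.6, -1.8, 9.0]
grip_width: 0.0129
```

Request:
send_rows(
  series=[
    [[0,0,-0.0005],[0,0,0]],
    [[0,-0.002,0],[0,0,0]],
    [[0,-0.003,0],[0,0,0]],
    [[0,-0.003,0],[0,0,0]],
    [[0,-0.003,0],[0,0,0]],
    [[0,-0.003,0],[0,0,0]],
    [[0,-0.003,0],[0,0,0]],
    [[0,-0.002,0],[0,0,0]],
    [[0,-0.001,0],[0,0,0]],
    [[0,0,0],[0,0,0]],
    [[0,0,0],[0,0,0]],
  ],
)

```text
clock: 13.22
tcp_pos: [0.5833, 0.1609, 0.0519]
orientation: [2.46, -1.952, -0.002]
contact_force: [-6.9, -2.3, 8.2]
grip_width: 0.0129
```

```bash
cat >> h.py <<'E'
def st():
    o=r.get_obs();a=np.radians(13);u=np.array([np.cos(a),np.sin(a),0]);v=np.array([-u[1],u[0],0])
    d=o['tcp_pos']-np.array([.5655,.1565,.025]);R=Ro.from_rotvec(o['orientation']).as_matrix()
    print('t',round(o['clock'],2),'chan xyz',(d@u).round(4),(d@v).round(4),d[2].round(4),'F u,v,z',(o['contact_force']@u).round(2),(o['contact_force']@v).round(2),o['contact_force'][2].round(2),'toolz',R[:,2].round(4),'yaw',np.degrees(np.arctan2(-R[1,1],-R[0,1])).round(2),'w',o['grip_width'].round(4))
E
python3 - <<'E'
from h import *
import pickle
st()
o=r.get_obs(); d=snap('wrist','w6.png'); d['o']=o; pickle.dump(d,open('w6.pkl','wb'))
b=cv2.imread('pics/w6.png');cv2.imwrite('pics/c7.png',cv2.resize(b[0:200,150:360],None,fx=3,fy=3,interpolation=2))
E
```

```text
Traceback (most recent call last):
  File "h.py", line 29, in st
    print('t',round(o['clock'],2),'chan xyz',(d@u).round(4),(d@v).round(4),d[2].round(4),'F u,v,z',(o['contact_force']@u).round(2),(o['contact_force']@v).round(2),o['contact_force'][2].round(2),'toolz',R[:,2].round(4),'yaw',np.degrees(np.arctan2(-R[1,1],-R[0,1])).round(2),'w',o['grip_width'].round(4))
                                                                                                                                                                                                                                                                                     ^^^^^^^^^^^^^^^^^^^^^
AttributeError: 'float' object has no attribute 'round'
```

Request:
send_rows(
  series=[
    [[0,0,-0.0006],[0,0,0]],
    [[0,0,0],[0,0,0]],
    [[0,0,0],[0,0,0]],
  ],
)

```text
clock: 13.6
tcp_pos: [0.5843, 0.161, 0.052]
orientation: [-2.46, 1.952, 0.001]
contact_force: [-1.3, -0.5, -1.0]
grip_width: 0.0133
```

```bash
sed -i "s/o\['grip_width'\].round(4)/round(float(o['grip_width']),4)/" h.py
python3 - <<'E'
from h import *
import pickle
st()
o=r.get_obs(); d=snap('wrist','w6.png'); d['o']=o; pickle.dump(d,open('w6.pkl','wb'))
b=cv2.imread('pics/w6.png');cv2.imwrite('pics/c7.png',cv2.resize(b[0:200,150:360],None,fx=3,fy=3,interpolation=2))
E
```

```text
t 13.6 chan xyz 0.0194 0.0002 0.027 F u,v,z -1.35 -0.22 -0.96 toolz [ 3.e-04  1.e-03 -1.e+00] yaw 13.13 w 0.0133
```

View pics/c7.png

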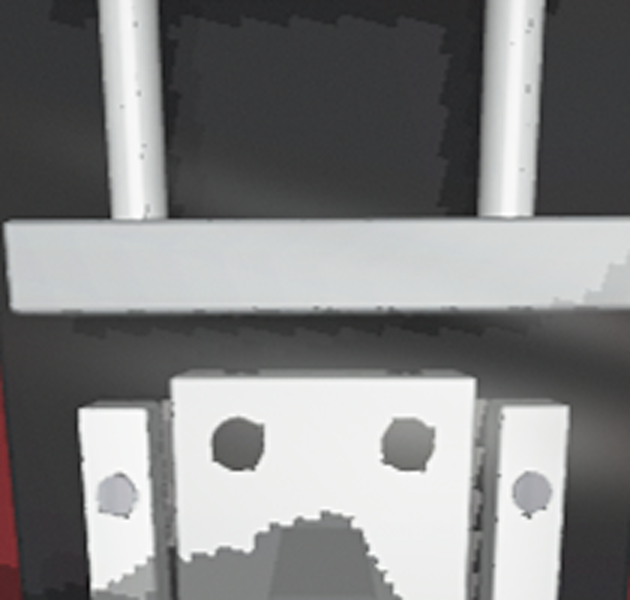

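Request:
send_rows(
  series=[
    [[0,-0.001,0],[0,0,0]],
    [[0,-0.001,0],[0,0,0]],
    [[0,-0.001,0],[0,0,0]],
    [[0,-0.001,0],[0,0,0]],
    [[0,-0.001,0],[0,0,0]],
    [[0,-0.001,0],[0,0,0]],
    [[0,-0.001,0],[0,0,0]],
    [[0,-0.001,0],[0,0,0]],
    [[0,0,0],[0,0,0]],
    [[0,0,0],[0,0,0]],
  ],
)

```text
clock: 14.9
tcp_pos: [0.592, 0.1628, 0.0522]
orientation: [-2.46, 1.952, 0.001]
contact_force: [0.3, 0.7, -3.8]
grip_width: 0.0133
```

```bash
python3 -c "
from h import *
st()"
```

```text
t 14.9 chan xyz 0.0273 0.0002 0.0272 F u,v,z 0.44 0.64 -3.81 toolz [ 3.e-04  1.e-03 -1.e+00] yaw 13.12 w 0.0133
```

Request:
send_rows(
  series=[
    [[0,-0.001,0],[0,0,0]],
    [[0,-0.001,0],[0,0,0]],
    [[0,-0.001,0],[0,0,0]],
    [[0,-0.001,0],[0,0,0]],
    [[0,0,0],[0,0,0]],
    [[0,0,0],[0,0,0]],
  ],
)

```text
clock: 15.65
tcp_pos: [0.5955, 0.1636, 0.052]
orientation: [-2.461, 1.953, 0.001]
contact_force: [-4.2, -1.8, -0.4]
grip_width: 0.0127
```

```bash
python3 -c "
from h import *
st()"
```

```text
t 15.65 chan xyz 0.0308 0.0001 0.027 F u,v,z -4.54 -0.79 -0.39 toolz [-5.e-04  7.e-04 -1.e+00] yaw 13.13 w 0.0127
```

The plate has been contacted. I'll keep pushing slowly.

Request:
send_rows(
  series=[
    [[0,-0.001,0],[0,0,0]],
    [[0,-0.001,0],[0,0,0]],
    [[0,-0.001,0],[0,0,0]],
    [[0,-0.001,0],[0,0,0]],
    [[0,-0.001,0],[0,0,0]],
    [[0,-0.001,0],[0,0,0]],
    [[0,0,0],[0,0,0]],
    [[0,0,0],[0,0,0]],
  ],
)

```text
clock: 16.65
tcp_pos: [0.6005, 0.1647, 0.0521]
orientation: [2.46, -1.952, -0.003]
contact_force: [-8.0, -2.9, 3.3]
grip_width: 0.0131
```

Run:
```python
from h import *
st()
snap('wrist','w7.png')
b=cv2.imread('pics/w7.png');cv2.imwrite('pics/c8.png',cv2.resize(b[0:200,150:360],None,fx=3,fy=3,interpolation=2))
```

```text
t 16.65 chan xyz 0.0359 0.0001 0.0271 F u,v,z -8.49 -1.04 3.32 toolz [-0.0022 -0.     -1.    ] yaw 13.14 w 0.0131
```

View pics/c8.png

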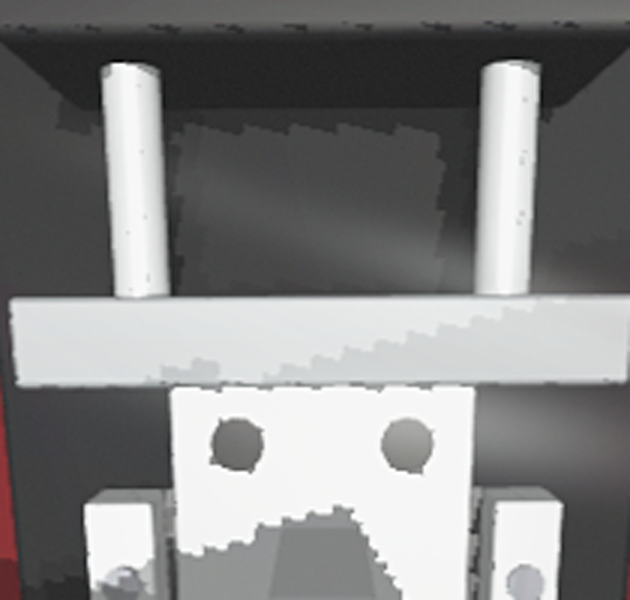

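The nose is on the plate squarely, with the nose edge at row 385 and no wedge-shaped gap. The travel is about 5.5 mm.

Request:
send_rows(
  series=[
    [[0,-0.001,-0.0002],[0,0,0]],
    [[0,-0.001,0],[0,0,0]],
    [[0,-0.001,0],[0,0,0]],
    [[0,-0.001,0],[0,0,0]],
    [[0,-0.001,0],[0,0,0]],
    [[0,-0.001,0],[0,0,0]],
    [[0,0,0],[0,0,0]],
    [[0,0,0],[0,0,0]],
  ],
)

```text
clock: 17.7
tcp_pos: [0.6052, 0.1658, 0.0522]
orientation: [2.458, -1.95, -0.005]
contact_force: [-11.9, -4.2, 6.5]
grip_width: 0.0131
```

Run:
```python
from h import *
import pickle
st()
o=r.get_obs(); d=snap('wrist','w8.png'); d['o']=o; pickle.dump(d,open('w8.pkl','wb'))
b=cv2.imread('pics/w8.png');cv2.imwrite('pics/c9.png',cv2.resize(b[0:200,150:360],None,fx=3,fy=3,interpolation=2))
d=snap('scene','s8.png')
b=cv2.imread('pics/s8.png');cv2.imwrite('pics/c10.png',cv2.resize(b[85:195,240:400],None,fx=4.8,fy=4.8,interpolation=2))
```

```text
t 17.7 chan xyz 0.0408 0.0001 0.0272 F u,v,z -12.54 -1.45 6.52 toolz [-4.4e-03 -8.0e-04 -1.0e+00] yaw 13.15 w 0.0131
```

View pics/c9.png

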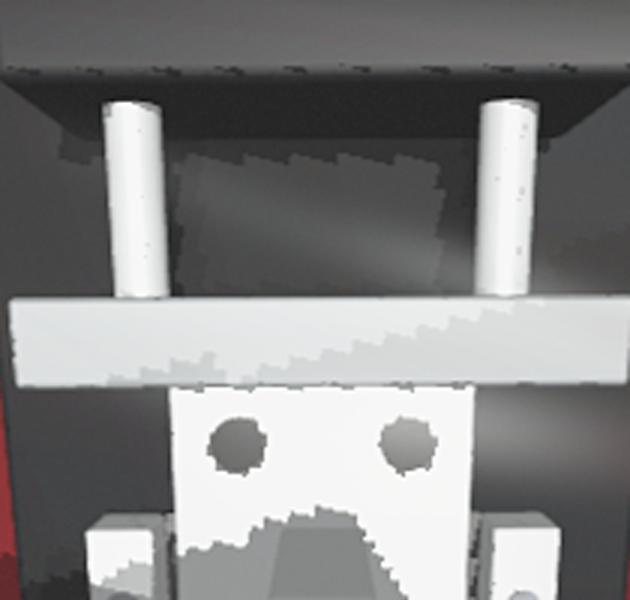

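View pics/c10.png

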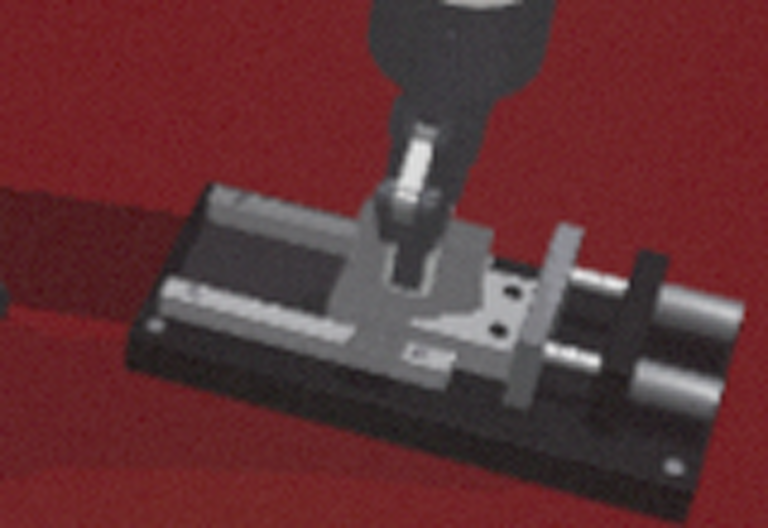

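Request:
send_rows(
  series=[
    [[0,-0.0005,-0.0002],[0,0,0]],
    [[0,0,0],[0,0,0]],
    [[0,0,0],[0,0,0]],
    [[0,0,0],[0,0,0]],
    [[0,0,0],[0,0,0]],
    [[0,0,0],[0,0,0]],
    [[0,0,0],[0,0,0]],
    [[0,0,0],[0,0,0]],
    [[0,0,0],[0,0,0]],
    [[0,0,0],[0,0,0]],
    [[0,0,0],[0,0,0]],
    [[0,0,0],[0,0,0]],
    [[0,0,0],[0,0,0]],
    [[0,0,0],[0,0,0]],
    [[0,0,0],[0,0,0]],
    [[0,0,0],[0,0,0]],
    [[0,0,0],[0,0,0]],
    [[0,0,0],[0,0,0]],
    [[0,0,0],[0,0,0]],
    [[0,0,0],[0,0,0]],
  ],
)

```text
clock: 20.3
tcp_pos: [0.6055, 0.1659, 0.0522]
orientation: [2.458, -1.95, -0.005]
contact_force: [-12.0, -3.2, 4.6]
grip_width: 0.0129
```

Run:
```python
from h import *
import pickle
st()
o=r.get_obs(); d=snap('wrist','w9.png'); wcam(d,o)
S=snap('scene','s9.png')
# plate travel: top-front edge in wrist view (edge row ~128.5 in full frame; cols 155, 358)
b=cv2.imread('pics/w9.png',0).astype(int)
print(b[120:136,175],b[120:136,330])
a=np.radians(13.1);u=np.array([np.cos(a),np.sin(a)])
for c in (175,330):
    q=ray(d,c,128.3,.069)[:2]-np.array([.5655,.1565]);print('plate face chan x',q@u)
T=snap('top','t9.png')
```

```text
t 20.3 chan xyz 0.0411 0.0001 0.0272 F u,v,z -12.4 -0.4 4.64 toolz [-4.7e-03 -9.0e-04 -1.0e+00] yaw 13.15 w 0.0129
[224 224 224 224 223 224 225 221 163 100  76  74  75  73  71  72] [218 218 217 218 217 219 217 184 119  94  97 101 103 106 110 113]
plate face chan x 0.0974376779317858
plate face chan x 0.09742524602354204
```

View pics/w9.png

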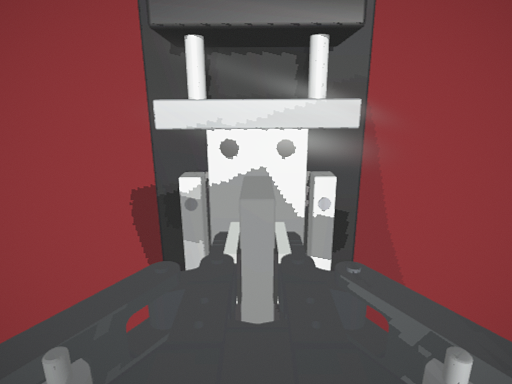

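View pics/s9.png

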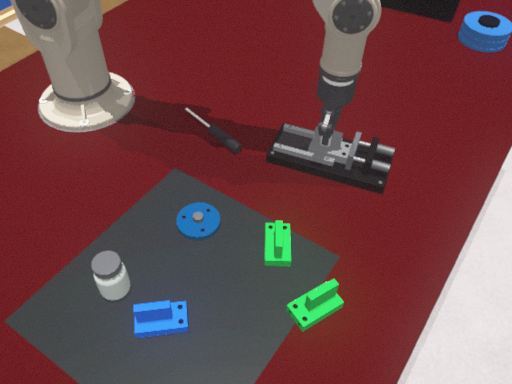

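The wrist view shows the nose flat on the plate, with both edges near row 128. The plate has travelled about 11–12 mm, which means roughly 10 N. In the scene view the disc (198,220), jar (111,276) and screwdriver (225,138) haven't moved, so I'm handing in.

Run:
```python
from h import *
print(r.hand_in()); st()
```

```text
the job is handed in; nothing more can be done
None
the job is handed in; nothing more can be done
```

The block is in the jig channel with its nose flat on the sprung plate. I handed the job in with the arm still gripping and pressing it. I gripped the silver block by its fin, lifted it over to the jig, set it on the bed between the cheeks and slid it in slow steps onto the plate. After that I held the push for about 2.5 s.

The last checks, made just before hand-in at 20.3 s:
- **Push:** the hand felt about 12.4 N along the channel, which includes the bed drag. Plate travel came to about 11 mm from the arm position and about 12.4 mm from the wrist picture. Both put roughly 10 N on the plate, though the two travel figures differ by just over 1 mm.
- **Alignment:** the block was within about 1 mm of the channel's middle, and its heading was within about 0.5° of the jig's measured direction.
- **Tilt:** the hand leaned about 0.005 rad under the push, and there was no visible gap at the nose.
- **Bystanders:** by eye in the last scene picture, the disc, jar, screwdriver and coloured look-alikes were where they started.

During the first slide the block pressed down harder than I wanted, with about 7 N of drag. I eased the downward force before the nose reached the plate. The hand-in gave no verdict, and I could not take a reading afterwards.

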